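Swing the keeper bar shut in front of the filter rack

ROBOT

A 7-joint arm with a two-finger parallel gripper is mounted at the origin on the work surface. World frame = base frame: x ahead of the robot, y to its left, z up, the work surface at z = 0. Lengths are in m, angles in rad, forces in N, time in s.
With the tool pointing down it reaches from about 0.4 to 0.925 m from the base axis. Payload 5.6 kg.
Tool frame: the origin (TCP) lies midway between the tips of the shut fingers; the grasp point (between the pads) lies 19 mm behind it; z points along the fingers, y is the line along which they close (so a half turn about z gives the same grasp; the last joint's range is limited). The gripper opens to 85 mm and grips with 20 to 120 N. Pads are 22 mm wide; open, the fingers measure 114 mm over their backs; the gripper's body (76 mm by 85 mm) begins 54 mm behind the grasp point. The pads swing forward as they close: fully open they stand 13 mm farther back than shut.
Start: joints at [1.276, 0.468, -0.012, 1.603, 0.006, 1.071, -0.056], TCP at [0.162, -0.63, 0.231] pointing down, gripper open.
Joint ranges: [-2.53, 2.53], [-0.31, 2.02], [-1.57, 1.55], [0.28, 2.44], [-1.29, 4.43], [0.15, 1.84], [-2.92, 2.92]. Speed limits (rad/s): [2.57, 2.57, 3.14, 3.14, 3.14, 3.14, 3.14].

INTERFACE

Orientations are given as a rotation vector (axis times angle).
In Python, from workcell import * gives the robot as it stands.
- The arm moves only by the tool arm_command, never from a script. Its argument "series" is text: rows parted by semicolons, each of 5 numbers parted by spaces: the closure, from -1 (fully open) to 1 (shut), then the shift along the tool's x, y, z in mm, then the turn about the tool's z in degrees. In form: hand tx ty tz spin; .... A call has 1 to 10 rows; each row shifts and turns the commanded pose from where the row before left it, along the tool's axes as they then stand; what a row does not reach is not made up. A row lasts 1/10 s, in which the tool goes at most 50 mm and 8.59 degrees, less where a joint would pass 70% of its speed; a pose out of reach is approached as far as the arm can. A call with a gripper value outside its range is refused whole. The fingers move at their own pace and stop on an object; "force" is the grip in N (left out, the last holds). Time passes only in rows, so rows that do not move let the fingers close. It gives the time, the measured TCP pose, the force, the opening and the grip force at its end, in the units of the state.
- observe(): the state, without advancing time (a new reading comes with each control period).
- camera(name): name is "scene" or "top" or "wrist"; returns a dict with "img" (420x560x3 uint8, red, green, blue), "intrinsics" (3x3 intrinsics, pixels), "extrinsics" (4x4, takes a point from world to camera coordinates). Camera axes: x right, y down, z forward; pixel columns grow to the right and rows downward; lengths in m; the calibration is good to about 2 mm. A picture is of the moment at which its call begins. There is no depth.
- finish_job(): hands the job in; it is judged then, once.
The state is a dict: "time_s": time; "qpos": joint angles; "qvel": joint speeds; "tau": joint torques, N m; "position": TCP position; "orientation": TCP orientation; "ft_force": force on the tool from outside, world axes, zero at the start; "torque": the same for the moment, N m; "opening": finger opening in m; "grip_force": force on a finger pad.
Only numpy, scipy, OpenCV 4.12 (cv2) and the standard library are available. Lean on these libraries where they do the work, as an engineer would, in place of code of your own. Each camera call takes 0.05 s, during which the arm holds its last target. There are 200 camera calls.

TASK

Swing the aluminium keeper bar of the rack that holds the three filters round its end pin until it is shut, resting along the front of that rack against the small lug at the far end. Leave the bar of the empty rack open as it is.

Things in the scene. Friction and masses are not known exactly. Their poses are not given: they have to be found in the camera images.
- bar: Filter rack's keeper bar: loose aluminium bar 220 x 30 x 14 mm, about 0.22 kg, flat on a frosted glass shelf whose top is 80 mm above the work surface. A hole near one end turns with 1.5 mm play on a fixed upright pin, under a fixed dark nut 22 mm wide, top 25 mm above the shelf; only friction holds it. Origin: hole centre, on the shelf's top. +y runs along the bar to its free end, z up.
- bar_end (a point): Middle of the free end face of that bar: 205 mm from the hole's centre along its +y, 7 mm above the shelf. The bar starts swung open by 35 to 60 degrees, free end out towards the robot: seen from above, it shuts by turning clockwise. Shut, its +y is the rack's +y and this point lies at about (-50, 105) mm in the rack's frame.
- rack: White slotted rack, 52 x 180 mm, fixed on the shelf, with three round filters 58 mm wide standing edgewise, tops 66 mm above the shelf, fronts 29 mm before its origin. Origin: centre of its underside. +y along the rack, -x its front, to the robot. Bar's pin at (-50, -100) mm; a lug 16 mm high, front face at x = -34 mm, y = 74 to 88 mm, stops the bar.
- spare_bar_end (a point): Middle of the free end face of the other keeper bar, 7 mm above the shelf: a like bar (hole 205 mm from this end) on a like rack without filters, beside the first to its left or right, also swung open 35 to 60 degrees. It is to stay as it is.

How it is judged:
At the end, for the whole second after the job is handed in: The bar of the rack with the filters is still on its pin, flat on the shelf (within 10 mm) and at rest, with its free end within 20 mm of its place against the lug, and the empty rack's bar has not been moved (x of bar_end in the frame of rack between -0.07 and -0.03 m and y of bar_end in the frame of rack above 0.085 m and z of bar in the frame of rack below 0.01 m and z of bar_end in the frame of rack below 0.017 m and linear speed of bar below 0.02 m/s and angular speed of bar below 0.1 rad/s); the robot touches nothing.
It fails at once if the free end of the empty rack's bar is moved by more than 15 mm (distance of spare_bar_end from where it was at the start of the episode above 0.015 m).
It also fails if it takes over 35 s, if anything falls off the work surface, if the arm or the gripper's body presses on something with over 40 N, if the wrist force passes 120 N, or if a joint passes its speed limit or range.

## Working session

There is one attempt and no reset: what is moved stays moved. The work goes in short steps, Python scripts to look and compute and a tool call to move; the robot and the scene stay as the last step left them, time stands still between calls to the robot, and variables do not carry over. Pictures are saved under pics/ and viewed, at most 10 in all, crops included, and the job is handed in when it is done.

Besides the shell and the picture viewer there is one more tool, called after ">>>" by a JSON object that holds its "op" and its "data", one argument or row to a line. arm_command: Moves the arm, as the interface text tells. Its arguments: {"type":"object","properties":{"series":{"type":"string"},"force":{"type":"number"}},"required":["series"]}

```bash
mkdir -p pics; python3 - <<'E'
from workcell import *
import cv2,numpy as np
s=observe();print(s['time_s'],s['position'],s['orientation'],s['opening'])
for n in("top","scene"):
    c=camera(n);cv2.imwrite(f"pics/{n}0.png",c["img"][:,:,::-1]);np.savez(f"{n}0.npz",**c)
    E=np.array(c["extrinsics"]);print(n,-E[:3,:3].T@E[:3,3])
E
```

```text
0.0 [ 0.16175315 -0.62896962  0.23030493] [-3.11497155e+00 -3.94183512e-01  5.46308548e-04] 0.0856248667766098
top [ 0.43848668 -0.02348067  0.83647915]
scene [0.91770404 0.263844   0.75702415]
```

View pics/top0.png

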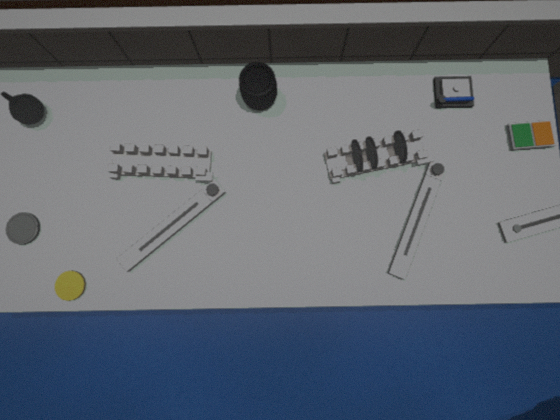

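View pics/scene0.png

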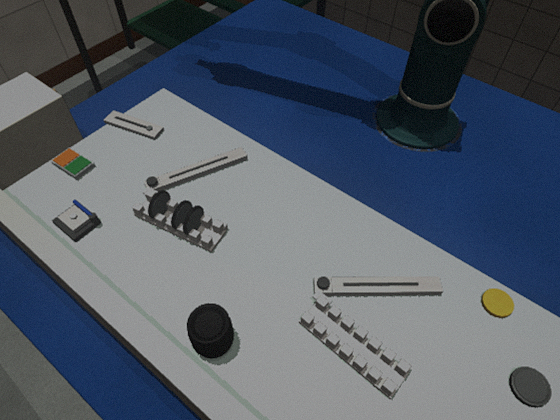

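The top view (image left = +y) shows the filter rack at (375,155), with its pin nut at (437,169) and its bar's free end near (396,276). The empty rack is at (160,160), its nut at (212,189) and its bar end near (124,264). Next I cast rays from these pixels.

```bash
cat > h.py <<'E'
import numpy as np,cv2
def ray(c,uv,z):
    K=np.array(c["intrinsics"]);E=np.array(c["extrinsics"]);R=E[:3,:3];o=-R.T@E[:3,3]
    d=R.T@np.linalg.inv(K)@[*uv,1];return (o+d*(z-o[2])/d[2])
E
python3 - <<'E'
from h import *
c=np.load("top0.npz");s=np.load("scene0.npz")
P=lambda c,u,z:np.round(ray(c,u,z)[:2]*1000)
for n,u,z in[("nut",(437,169),.105),("endL",(388,272),.094),("endR",(403,279),.094),("snut",(212,189),.105),("sendA",(118,261),.094),("sendB",(129,271),.094),("shelf front",(390,306),.08)]:print(n,P(c,u,z))
for n,u,z in[("nut",(152,182),.105),("endA",(245,149),.094),("endB",(248,157),.094),("snut",(323,283),.105),("send",(441,285),.094)]:print("scene",n,P(s,u,z))
im=c["img"][110:310,280:460,::-1];cv2.imwrite("pics/crop.png",cv2.convertScaleAbs(cv2.resize(im,None,fx=3,fy=3,interpolation=2),alpha=1.3))
E
```

```text
nut [ 626. -291.]
endL [ 447. -196.]
endR [ 435. -222.]
snut [597. 108.]
sendA [474. 272.]
sendB [457. 252.]
shelf front [ 389. -200.]
scene nut [ 633. -288.]
scene endA [ 437. -213.]
scene endB [ 451. -192.]
scene snut [602. 110.]
scene send [472. 268.]
```

View pics/crop.png

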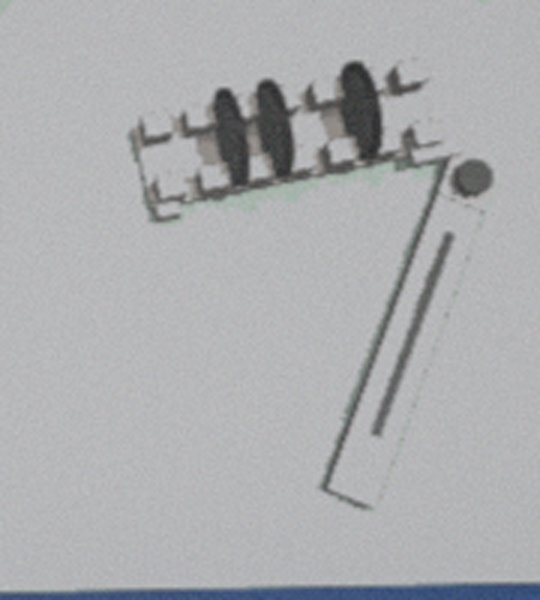

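The geometry checks out. Nut at about (629,-290) and bar end at about (442,-208) give 204 mm, and the bar is about 53° open. I'll close the fingers, move above the outer side of the bar, and look.

>>> {"op": "arm_command", "data": {
  "series": "1 38 -27 0 0;1 38 -27 0 0;1 38 -27 0 0;1 38 -27 0 0;1 38 -27 0 0;1 38 -27 0 0;1 38 -27 0 0;1 38 -27 0 0;1 38 -27 0 0;1 38 -27 0 0"
}}

```text
time_s: 1.1
position: [0.4634, -0.2717, 0.2311]
orientation: [-3.117, -0.394, 0.001]
ft_force: [-0.1, -0.1, -0.3]
opening: -0.0001
grip_force: 0.0
```

```bash
python3 - <<'E'
from workcell import *
from h import *
s=observe();print(s['time_s'],s['position'],s['orientation'],s['opening'],s['ft_force'])
c=camera("wrist");cv2.imwrite("pics/w1.png",c["img"][:,:,::-1]);np.savez("w1.npz",**c)
t=np.load("top0.npz");a,b=ray(t,(331.7,182.7),.08),ray(t,(426.7,160),.08);print(a,b,np.degrees(np.arctan2(*(a-b)[1::-1])))
E
```

```text
1.1 [ 0.46340269 -0.27172171  0.23112523] [-3.11670243e+00 -3.94138617e-01  5.19555282e-04] -7.145592864176297e-05 [-0.1231543  -0.10504015 -0.26222356]
[ 0.61023762 -0.1061389   0.08      ] [ 0.64992637 -0.282614    0.08      ] 102.6747756196205
```

View pics/w1.png

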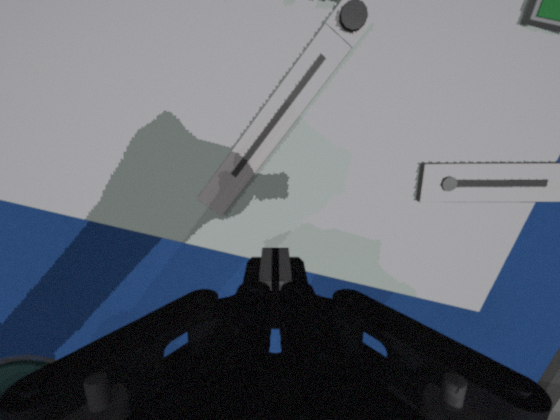

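The wrist view shows the nut at (352,15), the bar's free end at about (211,206), and the fingertips at (275,265). I'll cross-check these and work out the arc.

```bash
python3 - <<'E'
from h import *
c=np.load("w1.npz")
n=ray(c,(352,15),.105);e=ray(c,(211,206),.094);print(n,e,np.linalg.norm((n-e)[:2]))
pin=np.array([629,-290]);R=np.array([[.968,.249],[.249,-.968]]);p=np.array([463,-272])
for th,o in zip([156,149,142,135,128,121,115,110,106,103],[34,33,33,33,32,31,29,28,27,27]):
    t=np.radians(th);u=np.array([np.cos(t),np.sin(t)]);q=pin+160*u+o*np.array([-u[1],u[0]])
    print(th,q.round(),(R@(q-p)).round(1));p=q
E
```

```text
[ 0.62706785 -0.29188349  0.105     ] [ 0.44332061 -0.21261888  0.094     ] 0.20011478135856298
156 [ 469. -256.] [  9.8 -14. ]
149 [ 475. -236.] [ 10.7 -18. ]
142 [ 483. -217.] [ 12.1 -15.9]
135 [ 493. -200.] [ 13.9 -14.3]
128 [ 505. -184.] [ 16.5 -12.9]
121 [ 520. -169.] [ 18.  -10.7]
115 [ 535. -157.] [17.5 -7.4]
110 [ 548. -149.] [14.5 -4.6]
106 [ 559. -144.] [12.  -2.7]
103 [ 567. -140.] [ 8.4 -1.4]
```

>>> {"op": "arm_command", "data": {
  "series": "1 0 0 35 0;1 0 0 35 0;1 0 0 35 0;1 0 0 25 0;1 0 0 15 0;1 0 0 0 0;1 0 0 0 0"
}}

```text
time_s: 1.85
position: [0.4626, -0.2735, 0.0863]
orientation: [-3.116, -0.394, 0.001]
ft_force: [0.7, -0.2, -0.5]
opening: -0.0001
grip_force: 0.0
```

>>> {"op": "arm_command", "data": {
  "series": "1 5 -7 0 0;1 5 -7 0 0;1 5 -9 0 0;1 6 -9 0 0;1 6 -8 0 0;1 6 -8 0 0;1 7 -7 0 0;1 7 -7 0 0;1 8 -6 0 0;1 8 -7 0 0"
}}

```text
time_s: 2.85
position: [0.5054, -0.1843, 0.086]
orientation: [-3.117, -0.394, 0.001]
ft_force: [0.4, -0.4, -0.0]
opening: -0.0002
grip_force: 0.3
```

>>> {"op": "arm_command", "data": {
  "series": "1 9 -5 0 0;1 9 -6 0 0;1 9 -4 0 0;1 8 -3 0 0;1 7 -2 0 0;1 7 -2 0 0;1 6 -2 0 0;1 4 -1 0 0;1 0 0 0 0;1 0 0 0 0"
}}

```text
time_s: 3.85
position: [0.5559, -0.1461, 0.0862]
orientation: [-3.117, -0.394, 0.0]
ft_force: [0.0, -0.4, 0.5]
opening: 0.0002
grip_force: 0.0
```

```bash
python3 - <<'E'
from workcell import *
from h import *
c=camera("scene");np.savez("s2.npz",**c)
cv2.imwrite("pics/s2.png",cv2.resize(c["img"][130:290,60:300,::-1],None,fx=3,fy=3,interpolation=2))
E
```

```text
(no output)
```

View pics/s2.png

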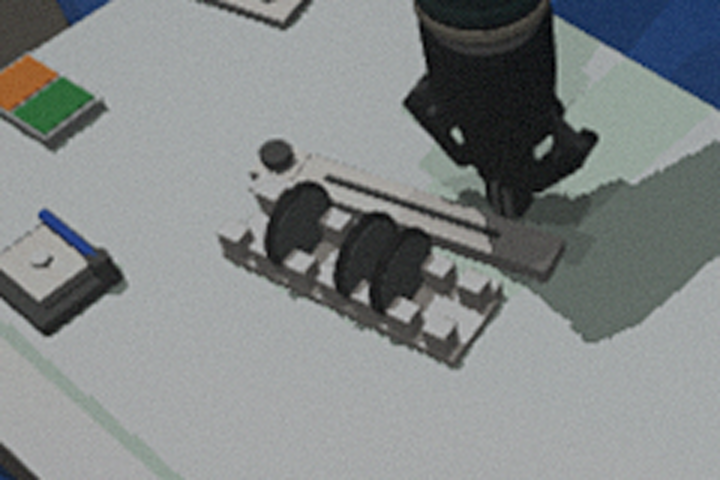

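The bar has swung most of the way. Its free end is near crop (552,255) and a small gap remains to the lug by (485,290). I'll push gently on and watch the force.

>>> {"op": "arm_command", "data": {
  "series": "1 3 0 0 0;1 3 0 0 0;1 3 0 0 0;1 0 0 0 0"
}}

```text
time_s: 4.3
position: [0.5652, -0.1437, 0.0863]
orientation: [3.117, 0.395, 0.001]
ft_force: [1.0, -0.5, 0.1]
opening: 0.0001
grip_force: 0.0
```

```bash
python3 - <<'E'
from workcell import *
from h import *
c=camera("scene");np.savez("s3.npz",**c)
cv2.imwrite("pics/s3.png",cv2.resize(c["img"][160:270,120:280,::-1],None,fx=5,fy=5,interpolation=2))
E
```

```text
(no output)
```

View pics/s3.png

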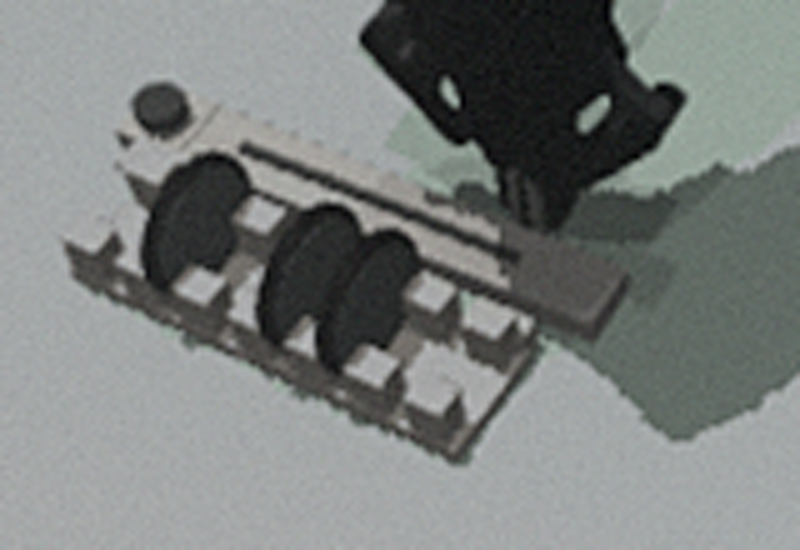

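The bar now looks nearly parallel to the rack, with its end at crop (612,300). I'll press on in small steps until the lug pushes back.

>>> {"op": "arm_command", "data": {
  "series": "1 2 0 0 0;1 1 0 0 0;1 0 0 0 0"
}}

```text
time_s: 4.65
position: [0.5676, -0.1431, 0.0863]
orientation: [3.117, 0.394, 0.0]
ft_force: [0.2, -0.3, -0.0]
opening: 0.0001
grip_force: 0.1
```

```bash
python3 - <<'E'
from h import *
c=np.load("s3.npz")
n=ray(c,(120+160/5,160+108/5),.105)
for u in((628,275),(592,325)):print(ray(c,(120+u[0]/5,160+u[1]/5),.094))
e=(ray(c,(245.6,215),.094)+ray(c,(238.4,225),.094))/2;d=e-n
print(n,np.hypot(*d[:2]),np.degrees(np.arctan2(d[1],d[0])))
E
```

```text
[ 0.57090748 -0.09338613  0.094     ]
[ 0.59716277 -0.08832381  0.094     ]
[ 0.632      -0.28857313  0.105     ] 0.20345294921007784 103.63608013698446
```

>>> {"op": "arm_command", "data": {
  "series": "1 1 0 0 0;1 1 0 0 0;1 0 0 0 0"
}}

```text
time_s: 4.95
position: [0.5696, -0.1426, 0.0863]
orientation: [3.117, 0.395, 0.0]
ft_force: [-0.2, -0.1, -0.8]
opening: 0.0
grip_force: 0.2
```

>>> {"op": "arm_command", "data": {
  "series": "1 1 0 0 0;1 1 0 0 0;1 1 0 0 0;1 0 0 0 0"
}}

```text
time_s: 5.35
position: [0.5723, -0.142, 0.0862]
orientation: [3.117, 0.394, -0.001]
ft_force: [-1.2, -0.7, 0.1]
opening: -0.0004
grip_force: 0.7
```

>>> {"op": "arm_command", "data": {
  "series": "1 -8 0 0 0;1 -30 0 0 0;1 -30 0 0 0;1 0 0 -40 0;1 0 0 -50 0;1 -45 0 -10 0;1 -45 0 0 0;1 -20 0 0 0;1 0 0 0 0"
}}

```text
time_s: 6.25
position: [0.397, -0.1874, 0.1865]
orientation: [3.116, 0.389, -0.001]
ft_force: [2.0, 0.4, 0.8]
opening: 0.0003
grip_force: 0.0
```

```bash
python3 - <<'E'
from workcell import *
from h import *
c=camera("scene");np.savez("s4.npz",**c)
cv2.imwrite("pics/s4.png",cv2.resize(c["img"][160:270,120:280,::-1],None,fx=5,fy=5,interpolation=2))
E
```

```text
(no output)
```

View pics/s4.png

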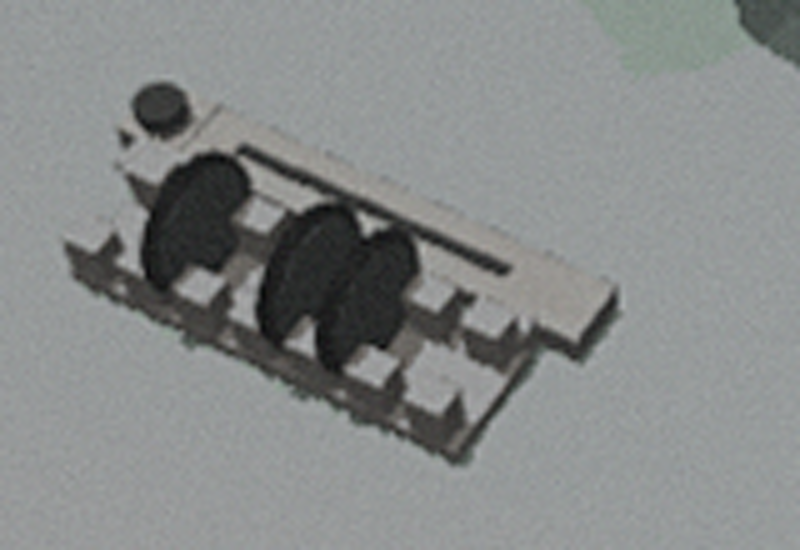

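The bar lies along the rack front against the lug. Its long edge (220,105)-(617,288) is parallel to the rack's edge, and the gripper is clear.

```bash
python3 -c "
from h import *
c=np.load('s4.npz');n=ray(c,(152,181.6),.105);e=(ray(c,(243.4,217.6),.094)+ray(c,(236,229),.094))/2;d=e-n
print(np.hypot(*d[:2]),np.degrees(np.arctan2(d[1],d[0])))
from workcell import *
print(finish_job())"
```

```text
0.20334609396314543 101.19188491139855
the job is handed in; nothing more can be done
None
```

The filter rack's keeper bar is swung shut against its lug (measured at 101° against about 103° for the rack, roughly 5 mm at its end), the arm stayed away from the empty rack's bar, and the job was handed in just after 6.25 s with the gripper clear; no verdict was returned.

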